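# Slide the proofed copper plate off the press bed and lay it in its tray

### The job

The inked copper plate lies on top of a larger zinc plate on the bed of the etching press, too thin to pick up where it is: press on it just firmly enough to slide it alone, not the zinc plate with it, along the bed until its end sticks out well past the free end of the bed, then pinch the part that sticks out and lay it, without dropping it, flat and face up in the black tray, which is for copper (the white one is for zinc). Leave the zinc plate lying where it is, do not let the copper plate touch the bench, and leave the other things around undisturbed.

Things in the scene. Friction and masses are not known exactly. Their poses are not given: they have to be found in the camera images.
- copper_plate_center (a point): centre of the loose copper etching plate, reddish with a dark leaf motif on its face: 60 mm wide (its x), 150 mm long (its y), 2.5 mm thick (z up; this point is half-way through), about 0.2 kg. It starts flat on the zinc plate, long side roughly along the bed. It slides easily on metal; fingertips pressed on its face with 3 to 7 N drag it along alone, over about 9 N the zinc plate slides along with it.
- zinc_plate_center (a point): centre of the loose pale grey zinc plate that lies on the press bed under the copper plate: 110 mm wide (x), 170 mm long (y), 3 mm thick, 0.4 kg. It stays where it is.
- bed_end (a point): middle of the top edge of the free end of the steel press bed, on its top face, 105 mm above the bench. The bed, 12 mm thick, is 300 mm wide (x, 150 mm either side) and runs 820 mm along +y; the rollers and green side frames (0.43 m high) stand from 650 mm onwards. -y points out past the free end, over open bench. Base rails under the bed begin 80 mm in. The press is fixed.
- black_tray: open black plastic tray for copper plates, loose on the bench, 0.45 kg: outside 220 mm (its x) by 150 mm (its y), 42 mm high, walls and floor 4 mm thick; a flat rim stands 8 mm out all round. Origin at the centre of its underside.
- white_tray: white plastic tray for zinc plates, same shape and size as the black one, a small zinc plate already lying in it; the two trays may stand in each other's places. Origin at the centre of its underside.
- ink_knife: ink knife with a wooden handle lying on the press bed beside the plates: 26 mm wide, 230 mm long along its y, 13 mm high, origin at its underside near the middle.
- brayer: small hand roller on the bench between the robot and the press: black rubber roller 130 mm long (along its y), 44 mm in diameter, wooden handle 145 mm long pointing to its -x, 45 mm high; origin under the roller.
- degreaser: white plastic bottle with a blue label, 72 mm in diameter, 220 mm high, standing on the bench beyond the trays; origin at the centre of its base.
- brush_can: red tin full of wooden tool handles, 72 mm in diameter, tin 100 mm high, handles up to 165 mm, beyond the trays; origin at the centre of its base.
- ink_jar: black jar with a yellow label and a steel lid, 60 mm in diameter, 75 mm high, beyond the trays; origin at the centre of its base.
Things that resemble listed ones, but are neither listed nor needed, are in the scene too. What is shaped like the part that bears zinc_plate_center but red or yellow is not meant.

How it is judged:
On the way:
1. the copper plate has been slid along the bed: still lying level at bed height, its end sticks out at least about 25 mm past the free end of the bed (y of copper_plate_center in the frame of bed_end between 0 and 0.05 m and x of copper_plate_center in the frame of bed_end between -0.15 and 0.15 m and z of copper_plate_center in the frame of bed_end between -0.003 and 0.01 m and angle between copper_plate_center's own z axis and vertical below 0.1 rad), for 0.2 s.
At the end, for the whole second after the job is handed in: the copper plate lies flat (within 0.1 rad) and face up on the floor of the black tray, wholly inside it, and the zinc plate still lies on the press bed within 30 mm of where it was (x of copper_plate_center in the frame of black_tray between -0.075 and 0.075 m and y of copper_plate_center in the frame of black_tray between -0.05 and 0.05 m and z of copper_plate_center in the frame of black_tray between 0 and 0.012 m and angle between each of copper_plate_center, black_tray's own z axis and vertical below 0.1 rad and distance of zinc_plate_center from where it was at the start of the episode below 0.03 m and z of zinc_plate_center in the frame of bed_end between -0.003 and 0.006 m); the robot touches nothing.
It fails at once if the zinc plate is dragged more than 30 mm along with the copper plate (distance of zinc_plate_center from where it was at the start of the episode above 0.03 m).
It fails at once if the copper plate falls on or touches the bench (contact force between copper_plate and table above 0.5 N).
It fails at once if the copper plate is dropped into a tray (arrives faster than 0.8 m/s, a fall of over 30 mm) (linear speed of copper_plate above 0.8 m/s and height (world z) of copper_plate_center below 0.03 m).
It fails at once if a bystander (ink knife, brayer, bottle, jar, tool can, white tray) is moved more than 40 mm or tipped over (distance of any of ink_knife, brayer, degreaser, ink_jar, brush_can, white_tray from where it was at the start of the episode above 0.04 m or angle between any of ink_knife, brayer, degreaser, ink_jar, brush_can, white_tray's own z axis and vertical above 0.5 rad).
It also fails if it takes over 51 s, if anything falls off the work surface, if the arm or the gripper's body presses on something with over 40 N, if the wrist force passes 120 N, or if a joint passes its speed limit or range.

### The arm

A 6-joint arm with a two-finger parallel gripper is mounted at the origin on the work surface. World frame = base frame: x ahead of the robot, y to its left, z up, the work surface at z = 0. Lengths are in m, angles in rad, forces in N, time in s.
With the tool pointing down it reaches from about 0.375 to 0.825 m from the base axis. Payload 5.5 kg.
Tool frame: the origin (TCP) lies between the finger pads; the fingertips stand 11 mm ahead of it and the grasp point (between the pads) lies 8 mm behind it; z points along the fingers, y is the line along which they close (so a half turn about z gives the same grasp; the last joint's range is limited). The gripper opens to 85 mm and grips with 20 to 120 N. Pads are 22 mm wide; open, the fingers measure 114 mm over their backs; the gripper's body (76 mm by 85 mm) begins 54 mm behind the grasp point. The pads swing forward as they close: fully open they stand 13 mm farther back than shut.
Start: joints at [1.329, 0.314, -0.047, 1.21, 0, 1.571], TCP at [0.144, 0.583, 0.242] pointing down, gripper open.
Joint ranges: [-2.67, 2.67], [-0.69, 1.73], [-1.03, 1.25], [-2.08, 2.16], [-1.42, 1.45], [-3.14, 3.14]. Speed limits (rad/s): [2.39, 2.39, 3.01, 3.14, 3.14, 3.14].

### API

Orientations are given as a unit quaternion [w, x, y, z].
In Python, from cell import telemetry, capture, ctrl gives the robot as it stands.
- The arm moves only by the tool step_arm, never from a script. Its argument "increments" is a list of rows, each a list of 5 numbers: the gripper's target within -1 to 1 (fully open at 1, half-way at 0, shut at -1), then the shift along the world's x, y, z as a fraction of full scale, then the turn about the world's z as a fraction of full scale. A call has 1 to 8 rows; each row shifts and turns the commanded pose from where the row before left it; what a row does not reach is not made up. Full scale, the value 1, is 0.04 m for a shift and 5 degrees for a turn. A row lasts 1/8 s, in which the tool goes at most 62.5 mm and 10.7 degrees, less where a joint would pass 70% of its speed; a pose out of reach is approached as far as the arm can. A call with a number of a shift or a turn outside -1 to 1 is refused whole. A call with a gripper value outside its range is refused whole. The fingers move at their own pace and stop on an object; "newtons" is the grip in N (left out, the last holds). Time passes only in rows, so rows that do not move let the fingers close. It gives the time, the measured TCP pose, the force, the opening and the grip force at its end, in the units of the state.
- telemetry.get_state(): the state, without advancing time (a new reading comes with each control period).
- capture(name): name is "scene" or "top" or "wrist"; returns a dict with "color" (480x640x3 uint8, red, green, blue), "range_z" (480x640 float32, m along the optical axis (not along the pixel's ray), 0 where there is no reading), "fx", "fy", "cx", "cy" (pixels), "R" (3x3) and "t" (3): a world point X has camera coordinates R X + t; the wrist camera has in their place "T_tool_cam" (4x4, takes a point from camera to tool coordinates, whose origin is the TCP and whose axes are the flange's). Camera axes: x right, y down, z forward; pixel columns grow to the right and rows downward; lengths in m; the calibration is good to about 2 mm. A picture is of the moment at which its call begins: read the wrist's pose just before it.
- ctrl.sign_off(): hands the job in; it is judged then, once.
The state is a dict: "time_s": time; "joints": joint angles; "qd": joint speeds; "joint_efforts": joint torques, N m; "position": TCP position; "tool_rot": TCP orientation; "wrist_force": force on the tool from outside, world axes, zero at the start; "moment": the same for the moment, N m; "finger_gap": finger opening in m; "gripper_force": force on a finger pad.
Only numpy, scipy, OpenCV 4.12 (cv2) and the standard library are available. Lean on these libraries where they do the work, as an engineer would, in place of code of your own. Each camera call takes 0.05 s, during which the arm holds its last target. There are 200 camera calls.

## Working session

There is one attempt and no reset: what is moved stays moved. The work goes in short steps, Python scripts to look and compute and a tool call to move; the robot and the scene stay as the last step left them, time stands still between calls to the robot, and variables do not carry over. Pictures are saved under pics/ and viewed, at most 10 in all, crops included, and the job is handed in when it is done.

Besides the shell and the picture viewer there is one more tool, called after "Request:" as name([rows], argument=value, ...), one row to a line, values as JSON. step_arm: Moves the arm, as the interface text tells. Shift numbers are shares of 0.04 m and turn numbers shares of 5 degrees, none past 1 either way. Its arguments: {"type":"object","properties":{"increments":{"type":"array"},"newtons":{"type":"number"}},"required":["increments"]}

```bash
mkdir -p pics; ls; cat > h.py <<'E'
import numpy as np, cv2, pickle
from cell import telemetry, capture, ctrl
def grab(n,save=None):
    c=capture(n)
    if save: cv2.imwrite('pics/'+save,c['color'][:,:,::-1]); pickle.dump(c,open('pics/'+save+'.pkl','wb'))
    return c
def ray(c,u,v,z):
    R,t=np.array(c['R']),np.array(c['t']); C=-R.T@t
    d=R.T@np.array([(u-c['cx'])/c['fx'],(v-c['cy'])/c['fy'],1]); return C+d*(z-C[2])/d[2]
def pt(c,u,v):
    R,t=np.array(c['R']),np.array(c['t']); z=float(c['range_z'][v,u])
    return R.T@(np.array([(u-c['cx'])/c['fx']*z,(v-c['cy'])/c['fy']*z,z])-t)
E
python3 - <<'E'
from h import *
for n in('scene','top'): grab(n,n+'0.png')
print(telemetry.get_state())
E
```

```text
pics
{'time_s': 0.1, 'joints': array([ 1.32900313e+00,  3.14183157e-01, -4.79662866e-02,  1.21018327e+00,
        3.75453499e-05,  1.57079690e+00]), 'qd': array([-7.79144362e-04, -1.14084362e-03,  1.15251544e-03,  1.45240462e-03,
       -5.94629711e-04, -5.46459628e-05]), 'joint_efforts': array([-1.37546554e-04, -5.40766597e+01,  3.40540338e+01,  1.11042929e-02,
       -8.59523789e-05,  1.05723865e-05]), 'position': array([0.14353726, 0.58207253, 0.24150967]), 'tool_rot': array([-1.11281585e-04,  1.20602569e-01,  9.92700574e-01, -7.60324424e-04]), 'wrist_force': array([-0.10855312,  1.0839177 , -0.47645875]), 'moment': array([ 0.01773535,  0.00418001, -0.00032514]), 'gripper_force': 0.0, 'finger_gap': 0.08531109838355211}
```

View pics/top0.png

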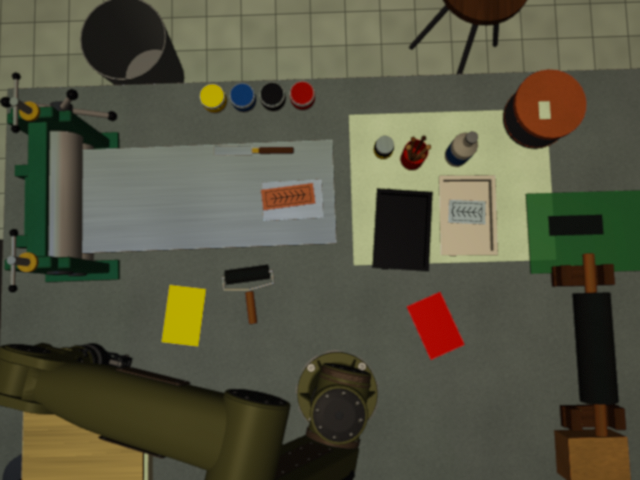

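View pics/scene0.png

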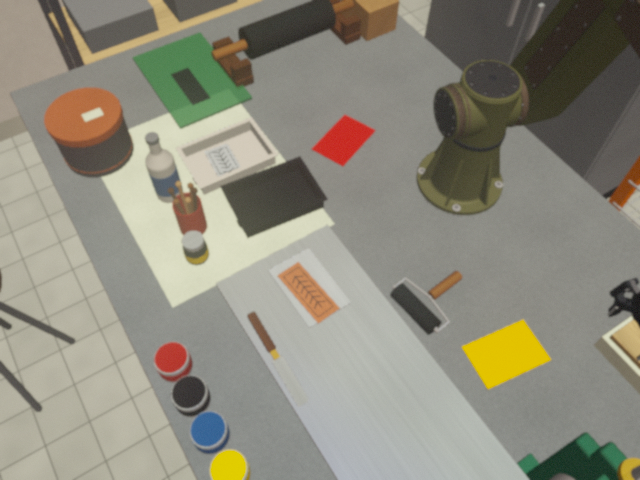

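The top view shows these candidates:
- **Copper:** the orange leaf plate at (288,196).
- **Zinc:** the pale plate under it at (292,200). The red sheet (436,325), yellow sheet (184,315) and the small plate in the white tray (467,211) are decoys.
- **Black tray:** (402,230). The dark slab on the green mat at (575,224) is a decoy, and the white tray is at (467,215).
- **Bed:** its free end is at column ~335.
- **Ink knife:** (272,151).

```bash
python3 - <<'E'
from h import *
c=pickle.load(open('pics/top0.png.pkl','rb')); s=pickle.load(open('pics/scene0.png.pkl','rb'))
np.set_printoptions(precision=4,suppress=True)
hsv=cv2.cvtColor(c['color'],cv2.COLOR_RGB2HSV)
def rect(m,box,z,cc,name):
    k=np.zeros_like(m);x0,y0,x1,y1=box;k[y0:y1,x0:x1]=m[y0:y1,x0:x1]
    k=cv2.morphologyEx(k,cv2.MORPH_CLOSE,np.ones((9,9)))
    ct=max(cv2.findContours(k,0,2)[0],key=cv2.contourArea)
    P=np.array([ray(cc,*p[0],z)[:2] for p in ct],np.float32)
    r=cv2.minAreaRect(P);print(name,cv2.contourArea(ct),r,cv2.boxPoints(r).round(3).tolist())
rect(cv2.inRange(hsv,(3,100,90),(20,255,255)),(240,165,335,230),.1105,c,'copper top')
hs=cv2.cvtColor(s['color'],cv2.COLOR_RGB2HSV)
rect(cv2.inRange(hs,(3,80,90),(20,255,255)),(270,250,350,330),.1105,s,'copper scene')
rect(cv2.inRange(hsv,(0,0,0),(180,255,50)),(362,180,436,280),.042,c,'tray top')
for uv in((332,141),(336,243),(84,152)): print('bed',uv,ray(c,*uv,.105))
for uv in ((310,215),(402,230),(290,185),(330,200)): print(pt(c,*uv))
for n,uv in dict(knife=(290,151),brayer=(247,274),handle=(251,308),bottle=(468,138),can=(418,143),jar=(384,142)).items(): print(n,pt(c,*uv))
# zinc corners at z=.108
for uv in((261,184),(322,179),(323,219),(264,221)): print('zinc',ray(c,*uv,.108))
cr=cv2.resize(c['color'][130:280,230:430],(800,600),interpolation=cv2.INTER_CUBIC);cv2.imwrite('pics/crop.png',cr[:,:,::-1])
E
```

```text
copper top 983.0 ((0.5645970106124878, 0.12408291548490524), (0.05803851783275604, 0.14838771522045135), 6.014125823974609) [[0.527999997138977, 0.19499999284744263], [0.5440000295639038, 0.04699999839067459], [0.6010000109672546, 0.05299999937415123], [0.5860000252723694, 0.20100000500679016]]
copper scene 1500.5 ((0.5642068386077881, 0.12768307328224182), (0.05853915587067604, 0.1483888477087021), 5.844322681427002) [[0.527999997138977, 0.19900000095367432], [0.5429999828338623, 0.050999999046325684], [0.6010000109672546, 0.05700000002980232], [0.5860000252723694, 0.20399999618530273]]
tray top 4167.5 ((0.46739083528518677, -0.20385578274726868), (0.1626819372177124, 0.23230235278606415), 84.88844299316406) [[0.3440000116825104, -0.2750000059604645], [0.5759999752044678, -0.29499998688697815], [0.5899999737739563, -0.13300000131130219], [0.35899999737739563, -0.1120000034570694]]
bed (332, 141) [ 0.722  -0.0064  0.105 ]
bed (336, 243) [ 0.4274 -0.0093  0.105 ]
bed (84, 152) [0.7118 0.7111 0.105 ]
[0.5095 0.0622 0.1032]
[ 0.47   -0.2085  0.0067]
[0.5958 0.1166 0.1129]
[0.5507 0.0042 0.105 ]
knife [0.6922 0.114  0.1222]
brayer [0.3495 0.2517 0.0446]
handle [0.2508 0.2428 0.0339]
bottle [ 0.6884 -0.3685  0.2213]
can [ 0.7177 -0.258   0.0689]
jar [ 0.721  -0.1579  0.0798]
zinc [0.6021 0.1997 0.108 ]
zinc [0.6114 0.0253 0.108 ]
zinc [0.4963 0.0255 0.108 ]
zinc [0.4954 0.1929 0.108 ]
```

View pics/crop.png

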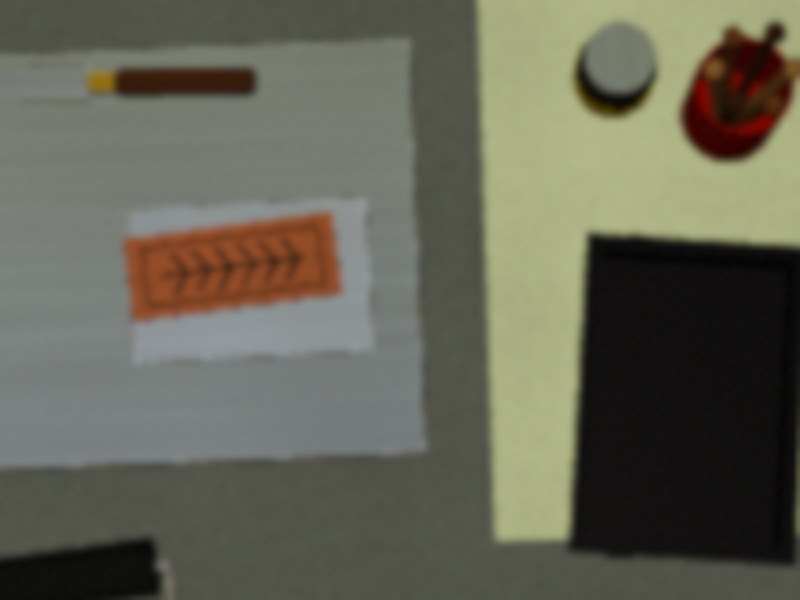

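The crop confirms the choice: the copper leaf plate lies on the pale zinc plate, about 6° askew. The bed's free end is ahead at crop column ~420 and the real black tray is at the right. I'm moving above the rear half of the copper with the fingers shut.

Request:
step_arm([
  [-1,0.75,-0.76,0,-1],
  [-1,0.75,-0.76,0,-1],
  [-1,0.75,-0.76,0,-1],
  [-1,0.75,-0.76,0,-1],
  [-1,0.75,-0.76,0,-1],
  [-1,0.75,-0.76,0,-1],
  [-1,0.75,-0.76,0,-1],
  [-1,0.75,-0.76,0,-1],
], newtons=40)

```text
time_s: 1.1
position: [0.3843, 0.3381, 0.242]
tool_rot: [-0.0, 0.454, 0.891, -0.0]
wrist_force: [0.2, 0.7, 0.0]
finger_gap: -0.0002
gripper_force: 0.0
```

Request:
step_arm([
  [-1,0.75,-0.76,-0.3,-1],
  [-1,0.75,-0.76,-0.3,-1],
  [-1,0.75,-0.76,-0.3,-1],
  [-1,0.75,-0.76,-0.3,-1],
  [-1,0.75,-0.76,-0.3,-1],
  [-1,0.75,-0.76,-0.3,-1],
  [-1,0,0,0,0],
  [-1,0,0,0,0],
])

```text
time_s: 2.1
position: [0.5631, 0.157, 0.1699]
tool_rot: [-0.001, 0.668, 0.744, -0.0]
wrist_force: [-1.0, 0.3, -0.3]
finger_gap: 0.0003
gripper_force: 0.0
```

Request:
step_arm([
  [-1,0,0,-0.5,0],
  [-1,0,0,-0.5,0],
  [-1,0,0,-0.1,0],
  [-1,0,0,0,0],
])

```text
time_s: 2.6
position: [0.5633, 0.1577, 0.1268]
tool_rot: [-0.0, 0.668, 0.744, 0.0]
wrist_force: [0.1, 0.4, 0.1]
finger_gap: 0.0003
gripper_force: 0.0
```

Request:
step_arm([
  [-1,0,0,-0.05,0],
  [-1,0,0,0,0],
])

```text
time_s: 2.85
position: [0.564, 0.1571, 0.1249]
tool_rot: [0.0, 0.668, 0.744, 0.0]
wrist_force: [0.3, -0.7, 0.0]
finger_gap: -0.0002
gripper_force: 0.0
```

Request:
step_arm([
  [-1,0,0,-0.05,0],
  [-1,0,0,0,0],
])

```text
time_s: 3.1
position: [0.5636, 0.1568, 0.1222]
tool_rot: [-0.0, 0.668, 0.744, -0.0]
wrist_force: [-0.2, 0.7, -0.6]
finger_gap: -0.0
gripper_force: 0.0
```

Request:
step_arm([
  [-1,0,0,-0.025,0],
  [-1,0,0,0,0],
])

```text
time_s: 3.35
position: [0.5638, 0.1569, 0.1216]
tool_rot: [0.0, 0.668, 0.744, 0.0]
wrist_force: [-0.7, 0.9, 2.1]
finger_gap: 0.0001
gripper_force: 1.5
```

Request:
step_arm([
  [-1,0,0,-0.012,0],
  [-1,0,0,0,0],
])

```text
time_s: 3.6
position: [0.5638, 0.1569, 0.1216]
tool_rot: [0.0, 0.668, 0.744, 0.0]
wrist_force: [-2.2, -1.4, 5.6]
finger_gap: -0.0003
gripper_force: 3.4
```

Request:
step_arm([
  [-1,0,-0.1,0,0],
  [-1,0,-0.15,0,0],
  [-1,0,0,0,0],
])

```text
time_s: 3.98
position: [0.5645, 0.1467, 0.1216]
tool_rot: [0.001, 0.668, 0.744, 0.001]
wrist_force: [-0.3, 0.1, 5.6]
finger_gap: -0.0001
gripper_force: 3.0
```

Request:
step_arm([
  [-1,0,-0.2,0,0],
  [-1,0,-0.2,0,0],
  [-1,0,-0.1,0,0],
  [-1,0,0,0,0],
])

```text
time_s: 4.47
position: [0.5645, 0.1266, 0.1216]
tool_rot: [0.001, 0.668, 0.744, 0.001]
wrist_force: [0.1, -0.7, 5.5]
finger_gap: 0.0002
gripper_force: 3.0
```

```bash
cat > m.py <<'E'
from h import *
import sys
np.set_printoptions(precision=4,suppress=True)
def cop(s):
    hs=cv2.cvtColor(s['color'],cv2.COLOR_RGB2HSV)
    k=cv2.inRange(hs,(3,80,90),(20,255,255)); k[:,:240]=0;k[:230]=0;k[335:]=0;k[:,350:]=0
    n,l,st,_=cv2.connectedComponentsWithStats(k)
    k=np.where((l>0)&(st[l,4]>25),255,0).astype(np.uint8)
    pts=cv2.findNonZero(k)
    P=np.array([ray(s,*p[0],.1105)[:2] for p in pts],np.float32)
    r=cv2.minAreaRect(P);print(r,cv2.boxPoints(r).round(3).tolist())
cop(grab('scene',sys.argv[1]))
E
python3 m.py s1.png
```

```text
((0.6231501698493958, 0.1027708649635315), (0.17542506754398346, 0.14909790456295013), 5.847622871398926) [[0.527999997138977, 0.1679999977350235], [0.5429999828338623, 0.019999999552965164], [0.7179999947547913, 0.03799999877810478], [0.703000009059906, 0.1860000044107437]]
```

View pics/s1.png

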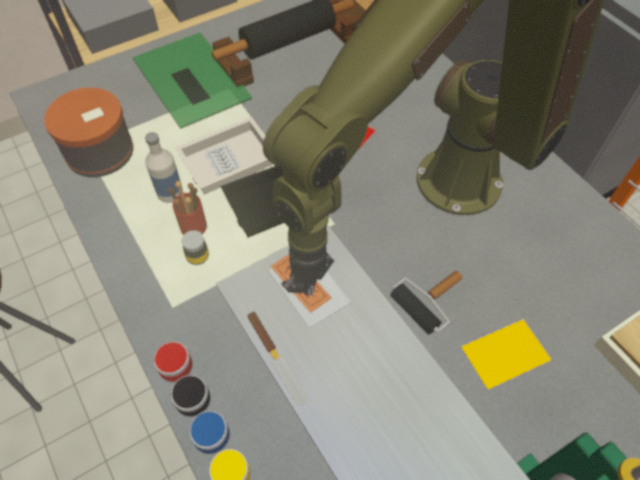

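The plate moved 31 mm with its yaw unchanged and the zinc stayed put. I'm sliding it a further 60 mm.

Request:
step_arm([
  [-1,0,-0.2,0,0],
  [-1,0,-0.2,0,0],
  [-1,0,-0.2,0,0],
  [-1,0,-0.15,0,0],
  [-1,0,0,0,0],
])

```text
time_s: 5.15
position: [0.5645, 0.0964, 0.1216]
tool_rot: [0.001, 0.668, 0.744, 0.001]
wrist_force: [0.3, -0.7, 5.8]
finger_gap: 0.0002
gripper_force: 3.1
```

Request:
step_arm([
  [-1,0,-0.2,0,0],
  [-1,0,-0.2,0,0],
  [-1,0,-0.2,0,0],
  [-1,0,-0.15,0,0],
  [-1,0,0,0,0],
  [-1,0,0,0,0],
])

```text
time_s: 5.9
position: [0.5645, 0.0664, 0.1216]
tool_rot: [0.001, 0.668, 0.744, 0.0]
wrist_force: [-0.3, -0.4, 6.2]
finger_gap: -0.0002
gripper_force: 3.1
```

Request:
step_arm([
  [-1,0,0,0.5,0],
  [-1,0,0,1,0],
  [1,0,0,1,0],
  [1,0,-0.6,0,0],
  [1,0,-0.6,0,0],
  [1,0,-0.6,0,0],
  [1,0,-0.6,0,0],
  [1,0,0,0,0],
])

```text
time_s: 6.9
position: [0.5633, -0.0306, 0.2203]
tool_rot: [-0.0, 0.669, 0.743, -0.0]
wrist_force: [-0.2, -0.1, -1.0]
finger_gap: 0.0854
gripper_force: 0.0
```

```bash
python3 - <<'E'
from h import *
from scipy.spatial.transform import Rotation as Ro
np.set_printoptions(precision=4,suppress=True)
st=telemetry.get_state(); c=grab('wrist','w1.png')
q=st['tool_rot'];T=np.eye(4);T[:3,:3]=Ro.from_quat([q[1],q[2],q[3],q[0]]).as_matrix();T[:3,3]=st['position']
W=T@np.array(c['T_tool_cam']);c['R']=W[:3,:3].T;c['t']=-W[:3,:3].T@W[:3,3];pickle.dump(c,open('pics/w1.png.pkl','wb'))
print(st['position'],W[:3,3])
hs=cv2.cvtColor(c['color'],cv2.COLOR_RGB2HSV);k=cv2.inRange(hs,(3,100,70),(20,255,255))
k=cv2.morphologyEx(k,cv2.MORPH_CLOSE,np.ones((25,25)))
ct=max(cv2.findContours(k,0,2)[0],key=cv2.contourArea)
P=np.array([ray(c,*p[0],.1105)[:2] for p in ct],np.float32);r=cv2.minAreaRect(P);print(r,cv2.boxPoints(r).round(4).tolist())
print(cv2.boundingRect(ct))
E
python3 m.py s2.png
```

```text
[ 0.5633 -0.0306  0.2203] [0.5548 0.0473 0.353 ]
((0.5645124912261963, 0.02982252463698387), (0.06021636351943016, 0.1393597275018692), 5.961151123046875) [[0.5273000001907349, 0.09600000083446503], [0.5418000221252441, -0.04259999841451645], [0.6017000079154968, -0.036400001496076584], [0.5871999859809875, 0.1023000031709671]]
(271, 0, 118, 261)
((0.6256004571914673, 0.05991147458553314), (0.21948468685150146, 0.15514825284481049), 20.65339469909668) [[0.4959999918937683, 0.09399999678134918], [0.550000011920929, -0.050999999046325684], [0.7559999823570251, 0.026000000536441803], [0.7009999752044678, 0.17100000381469727]]
```

View pics/w1.png

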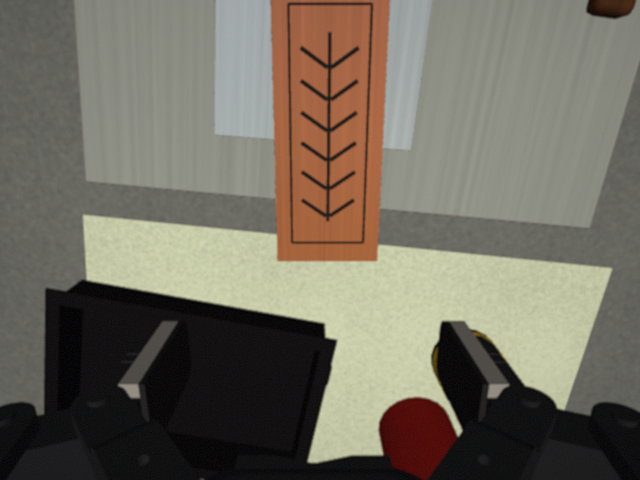

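The wrist view shows the plate's end at row 261, about 58 rows past the bed edge (row ~203 there). The open pads are on either side, and the black tray is at the lower left.

```bash
python3 - <<'E'
from h import *
np.set_printoptions(precision=4,suppress=True)
c=pickle.load(open('pics/w1.png.pkl','rb'))
for uv in((87,181),(250,195),(400,210),(590,227)): print('bed',ray(c,*uv,.105))
for uv in((216,134),(411,149)): print('zinc',ray(c,*uv,.108))
for uv in((46,290),(85,281),(325,324),(336,340)): print('tray',ray(c,*uv,.042),pt(c,*uv))
print('end',ray(c,277,261,.1105),ray(c,377,261,.1105))
E
```

```text
bed [ 0.4276 -0.0074  0.105 ]
bed [ 0.5226 -0.0058  0.105 ]
bed [ 0.6117 -0.0055  0.105 ]
bed [ 0.727 -0.004  0.105]
zinc [0.5021 0.0273 0.108 ]
zinc [0.6114 0.0304 0.108 ]
tray [ 0.3581 -0.1122  0.042 ] [ 0.3591 -0.1115  0.0435]
tray [ 0.3893 -0.1012  0.042 ] [ 0.3698 -0.1187  0.0054]
tray [ 0.5812 -0.1191  0.042 ] [ 0.5846 -0.1404  0.0022]
tray [ 0.5919 -0.1328  0.042 ] [ 0.5918 -0.1322  0.043 ]
end [ 0.5419 -0.0432  0.1105] [ 0.6019 -0.037   0.1105]
```

Request:
step_arm([
  [1,0.18,0.16,-0.5,0],
  [1,0,0,-0.7,0],
  [1,0,0,-0.7,0],
  [1,0,0,-0.7,0],
  [1,0,0,-0.3,0],
  [1,0,0,0,0],
])

```text
time_s: 7.75
position: [0.5703, -0.0221, 0.1042]
tool_rot: [-0.001, 0.668, 0.744, -0.0]
wrist_force: [-0.3, -0.5, 0.1]
finger_gap: 0.0857
gripper_force: 0.0
```

Request:
step_arm([
  [0.6,0,-0.06,0,0],
  [-0.2,0,0,0,0],
  [-1,0,0,0,0],
  [-1,0,0,0,0],
  [-1,0,0,0,0],
], newtons=30)

```text
time_s: 8.38
position: [0.5714, -0.0251, 0.1053]
tool_rot: [0.0, 0.668, 0.744, 0.0]
wrist_force: [1.3, -0.6, 1.5]
finger_gap: 0.0588
gripper_force: 32.0
```

Request:
step_arm([
  [-1,0,0,0,0],
  [-1,0,0,0,0],
], newtons=90)

```text
time_s: 8.62
position: [0.5713, -0.0251, 0.1051]
tool_rot: [0.0, 0.668, 0.744, 0.0]
wrist_force: [0.7, 0.0, 3.3]
finger_gap: 0.056
gripper_force: 94.2
```

```bash
python3 - <<'E'
from h import *
c=grab('wrist','w2.png'); s=grab('scene','s3.png')
a=c['color'][:, :640]; b=cv2.resize(s['color'][180:340,190:400],(630,480))
cv2.imwrite('pics/both.png',cv2.resize(np.hstack([a,b]),(800,302))[:,:,::-1])
E
```

```text
(no output)
```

View pics/both.png

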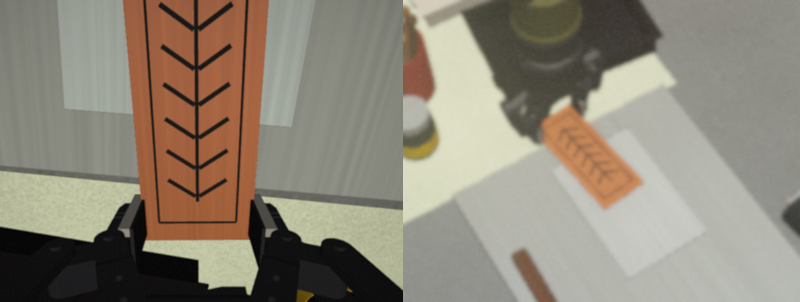

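The pads hold both long edges of the overhanging end (picture ~(135,225) and (265,225)), and the zinc is in place. I'm lifting gently.

Request:
step_arm([
  [-1,0,0,0.1,0],
  [-1,0,0,0.2,0],
  [-1,0,0,0.3,0],
  [-1,0,0,0.3,0],
  [-1,0,0,0.3,0],
  [-1,0,0,0.3,0],
  [-1,0,0,0,0],
  [-1,0,0,0,0],
])

```text
time_s: 9.72
position: [0.5707, -0.0251, 0.1646]
tool_rot: [-0.0, 0.668, 0.744, -0.0]
wrist_force: [0.7, -0.2, -1.7]
finger_gap: 0.0559
gripper_force: 95.5
```

```bash
cat > tilt.py <<'E'
from h import *
from scipy.spatial.transform import Rotation as Ro
import sys
np.set_printoptions(precision=4,suppress=True)
st=telemetry.get_state(); c=grab('wrist',sys.argv[1])
q=st['tool_rot'];T=np.eye(4);T[:3,:3]=Ro.from_quat([q[1],q[2],q[3],q[0]]).as_matrix();T[:3,3]=st['position']
W=T@np.array(c['T_tool_cam']);c['R']=W[:3,:3].T;c['t']=-W[:3,:3].T@W[:3,3]
hs=cv2.cvtColor(c['color'],cv2.COLOR_RGB2HSV);k=cv2.inRange(hs,(3,100,70),(20,255,255))
k=cv2.erode(k,np.ones((5,5)))
n,l,s,_=cv2.connectedComponentsWithStats(k);i=1+np.argmax(s[1:,4]);v,u=np.where((l==i)&(c['range_z']>0));print(s[i])
P=np.array([pt(c,a,b) for a,b in zip(u[::20],v[::20])]);A=np.c_[P[:,:2],np.ones(len(P))]
f=np.linalg.lstsq(A,P[:,2],rcond=None)[0]
print('slope x,y',f[:2],'z at TCP',f[:2]@st['position'][:2]+f[2],'TCP',st['position'],'extent',P.min(0),P.max(0))
E
python3 tilt.py w3.png
```

```text
[  237     0   147   351 36238]
slope x,y [-0.0013 -0.0249] z at TCP 0.16863038683534035 TCP [ 0.5707 -0.0251  0.1646] extent [ 0.5382 -0.0278  0.1643] [0.5899 0.082  0.17  ]
```

The plate is held level, drooping about 1.4°. I'm carrying it to the tray while turning it about +79°.

Request:
step_arm([
  [-1,-0.054,-0.23,0.25,0.4],
  [-1,-0.054,-0.23,0.25,0.7],
  [-1,-0.054,-0.23,0.25,0.8],
  [-1,-0.054,-0.23,0.25,0.8],
  [-1,-0.054,-0.23,0,0.8],
  [-1,-0.054,-0.23,0,0.8],
  [-1,-0.054,-0.23,0,0.8],
  [-1,-0.054,-0.23,0,0.8],
])

```text
time_s: 10.78
position: [0.5531, -0.0989, 0.2041]
tool_rot: [-0.001, 0.456, 0.89, -0.0]
wrist_force: [0.0, -0.7, -1.8]
finger_gap: 0.0557
gripper_force: 95.5
```

Request:
step_arm([
  [-1,-0.054,-0.23,0,0.8],
  [-1,-0.054,-0.23,0,0.8],
  [-1,-0.054,-0.23,0,0.8],
  [-1,-0.054,-0.23,0,0.8],
  [-1,-0.054,-0.23,0,0.8],
  [-1,-0.054,-0.23,0,0.8],
  [-1,-0.054,-0.23,0,0.8],
  [-1,-0.054,-0.23,0,0.8],
])

```text
time_s: 11.78
position: [0.5359, -0.1724, 0.2041]
tool_rot: [-0.001, 0.193, 0.981, 0.0]
wrist_force: [0.3, 0.3, -2.0]
finger_gap: 0.0557
gripper_force: 95.5
```

Request:
step_arm([
  [-1,-0.054,-0.23,0,0.8],
  [-1,-0.054,-0.23,0,0.8],
  [-1,-0.054,-0.23,0,0.8],
  [-1,-0.054,-0.23,0,0.7],
  [-1,0,0,0,0],
  [-1,0,0,0,0],
])

```text
time_s: 12.52
position: [0.5275, -0.2087, 0.2045]
tool_rot: [-0.0, 0.06, 0.998, 0.0]
wrist_force: [0.1, -0.5, -2.1]
finger_gap: 0.0558
gripper_force: 95.6
```

```bash
python3 tilt.py w4.png; python3 -c "
from h import *
s=telemetry.get_state();q=s['tool_rot'];print(2*np.degrees(np.arctan2(q[2],q[1]))-90)"
```

```text
[  237     0   147   351 36458]
slope x,y [ 0.022  -0.0047] z at TCP 0.20841163106075336 TCP [ 0.5275 -0.2087  0.2045] extent [ 0.42   -0.2273  0.2036] [ 0.5309 -0.177   0.2103]
83.11399003086359
```

View pics/w4.png

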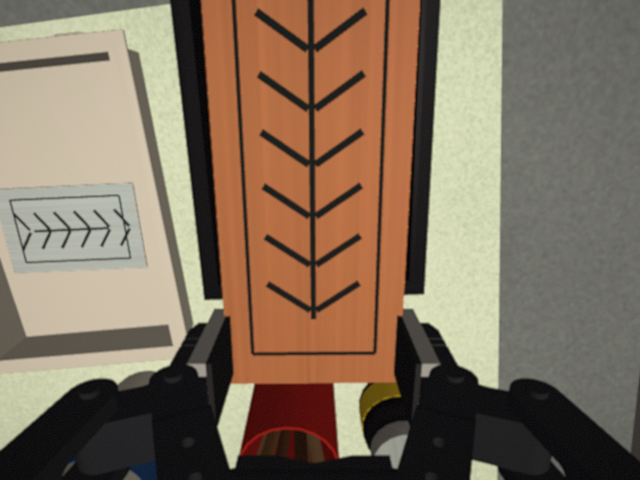

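```bash
python3 - <<'E'
from h import *
from scipy.spatial.transform import Rotation as Ro
st=telemetry.get_state(); c=pickle.load(open('pics/w4.png.pkl','rb'))
q=st['tool_rot'];T=np.eye(4);T[:3,:3]=Ro.from_quat([q[1],q[2],q[3],q[0]]).as_matrix();T[:3,3]=st['position']
W=T@np.array(c['T_tool_cam']);c['R']=W[:3,:3].T;c['t']=-W[:3,:3].T@W[:3,3]
a,b=ray(c,204,299,.042),ray(c,423,293,.042)
print(a,b,(a+b)/2)
E
```

```text
[ 0.5772753  -0.29734032  0.042     ] [ 0.59235258 -0.13274108  0.042     ] [ 0.58481394 -0.2150407   0.042     ]
```

Request:
step_arm([
  [-1,0,0,-0.5,0.4],
  [-1,0,0,-0.7,0],
  [-1,0,0,-0.7,0],
  [-1,0,0,-0.7,0],
  [-1,0,0,0,0],
])

```text
time_s: 13.2
position: [0.5258, -0.2079, 0.0988]
tool_rot: [-0.002, 0.042, 0.999, 0.001]
wrist_force: [1.1, 0.3, -2.1]
finger_gap: 0.0556
gripper_force: 95.9
```

Request:
step_arm([
  [-1,0.04,-0.04,-0.5,0],
  [-1,0,0,-0.5,0],
  [-1,0,0,-0.4,0],
  [-1,0,0,-0.3,0],
  [-1,0,0,-0.2,0],
  [-1,0,0,0,0],
  [-1,0,0,0,0],
])

```text
time_s: 14.08
position: [0.5297, -0.2108, 0.0253]
tool_rot: [0.0, 0.042, 0.999, -0.0]
wrist_force: [0.9, -0.5, -2.1]
finger_gap: 0.0559
gripper_force: 95.9
```

Request:
step_arm([
  [-1,0,0,-0.08,0],
  [-1,0,0,0,0],
])

```text
time_s: 14.32
position: [0.5293, -0.2107, 0.0216]
tool_rot: [0.0, 0.042, 0.999, -0.0]
wrist_force: [0.4, 0.0, -2.0]
finger_gap: 0.0558
gripper_force: 95.9
```

Request:
step_arm([
  [-1,0,0,-0.1,0],
  [-1,0,0,0,0],
])

```text
time_s: 14.58
position: [0.5289, -0.2105, 0.0172]
tool_rot: [-0.0, 0.042, 0.999, 0.0]
wrist_force: [0.1, -0.3, -2.6]
finger_gap: 0.0556
gripper_force: 95.9
```

Request:
step_arm([
  [-1,0,0,-0.05,0],
  [-1,0,0,0,0],
])

```text
time_s: 14.82
position: [0.5291, -0.2106, 0.0154]
tool_rot: [-0.0, 0.042, 0.999, 0.0]
wrist_force: [-0.4, -0.8, -2.3]
finger_gap: 0.0559
gripper_force: 95.9
```

Request:
step_arm([
  [-1,0,0,-0.05,0],
  [-1,0,0,0,0],
])

```text
time_s: 15.08
position: [0.5291, -0.2106, 0.0134]
tool_rot: [-0.0, 0.042, 0.999, 0.0]
wrist_force: [0.2, -0.3, -1.5]
finger_gap: 0.0557
gripper_force: 95.9
```

Request:
step_arm([
  [-1,0,0,-0.05,0],
  [-1,0,0,0,0],
])

```text
time_s: 15.32
position: [0.5293, -0.2107, 0.0116]
tool_rot: [0.0, 0.042, 0.999, -0.0]
wrist_force: [0.5, 0.5, -1.0]
finger_gap: 0.056
gripper_force: 96.0
```

Request:
step_arm([
  [-0.1,0,0,-0.02,0],
  [0.4,0,0,0,0],
  [0.6,0,0,0,0],
  [0.7,0,0,0,0],
  [0.7,0,0,0,0],
], newtons=30)

```text
time_s: 15.95
position: [0.5293, -0.2107, 0.0108]
tool_rot: [0.0, 0.042, 0.999, -0.0]
wrist_force: [-0.4, 0.3, -0.8]
finger_gap: 0.0725
gripper_force: 0.0
```

Request:
step_arm([
  [0.7,0,0,0.2,0],
  [0.7,0,0,0.5,0],
  [0.7,0,0,1,0],
  [0.7,0,0,1,0],
  [0.7,0,0,1,0],
  [0.7,0,0,1,0],
  [0.7,0,0,0,0],
])

```text
time_s: 16.82
position: [0.5315, -0.2116, 0.2031]
tool_rot: [0.003, 0.042, 0.999, -0.001]
wrist_force: [-0.2, -0.4, -0.0]
finger_gap: 0.0728
gripper_force: 0.0
```

```bash
python3 tilt.py w5.png; python3 - <<'E'
from h import *
grab('scene','s5.png')
E
```

```text
[  272    16    85   209 15432]
slope x,y [-0.0007 -0.0019] z at TCP 0.007876864087685974 TCP [ 0.5315 -0.2116  0.2031] extent [ 0.3931 -0.2398  0.0049] [ 0.5448 -0.1711  0.01  ]
```

View pics/w5.png

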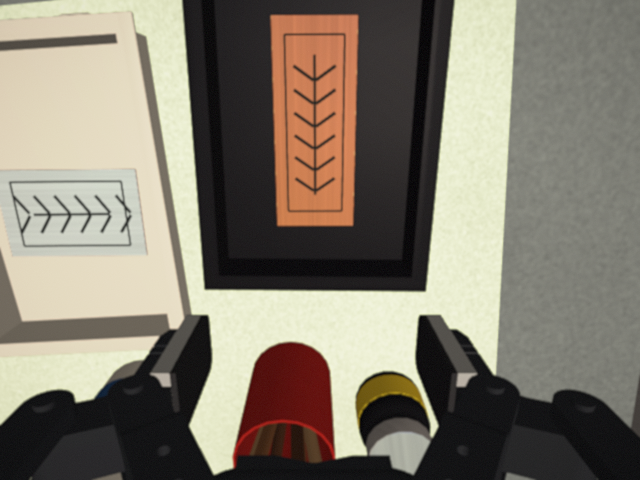

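View pics/s5.png

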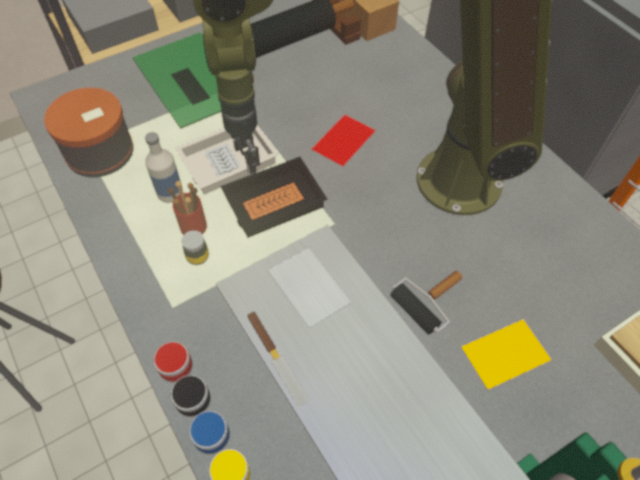

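The wrist view shows the copper flat and face up in the middle of the black tray at (315,120). The scene view shows the zinc unmoved on the bed at (310,287) and everything else in place, so I'm handing in.

```bash
python3 -c "
from cell import ctrl
print(ctrl.sign_off())"
```

```text
the job is handed in; nothing more can be done
None
```

The job is handed in at about 17 s: the copper plate lies flat and face up near the middle of the black tray, and in the last pictures the zinc plate and the other things are where they were; no verdict came back.

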